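Close the sticky lid of the desk tray

TASK

Close the wide wooden desk tray: slide its lid away from the robot until it is fully home against the far wall at both ends. The lid is loose in its tracks and jams when one end gets ahead of the other, so push it along by its two knobs in turn, a little at a time.

Things in the scene. Friction and masses are not known exactly. Their poses are not given: they have to be found in the camera images.
- tray: Wide dark wooden tray, fixed, 230 (x) x 400 (y) mm, 56.5 high. Origin: centre of its underside, on the desk, z up; its x points from the near (robot-side) wall to the far wall, the way the lid closes; y to its left end. A deck (top 56.5 high) roofs it up to x = -27; a 19 mm high tape roll lies on the deck's middle. End lips, 56.5 high, cover |y| > 163. Far wall's inner face: x = +105.
- lid: Light wooden plate, 0.5 kg, 140 (x) x 344 (y) x 6 mm, top 48 over the desk, sliding from under the deck along tray x with under 10 N if pushed slowly (30 mm/s). Origin: centre of its underside, axes as the tray's. Pushed at one knob it turns about its other end; with one knob 19 to 25 mm ahead it wedges and more force is useless: push the lagging one. Leads up to 14 mm are safe.
- left_knob (a point): Middle of the lid's left (+y) knob: upright steel, 16 mm across, from 48 to 78 mm above the desk (this point at 63), spinning freely; 135 mm left of the lid's middle, 56 mm from its far edge. Lid closed: at x = +49, y = +135 mm of the tray (y within 4). At the start it is 58 to 67 mm short of that.
- right_knob (a point): Middle of the lid's right (-y) knob, like the left one, 135 mm right of the lid's middle. Lid closed: at x = +49, y = -135 mm of the tray (y within 4). At the start it is 58 to 67 mm short of that.

How it is judged:
At the end, for the whole second after the job is handed in: The lid is closed: both knobs stand within 8 mm of their closed place along the tray (x above 41 mm in the tray's frame), and the lid still lies in its tracks (both knob points below 70 mm) (x of each of left_knob, right_knob in the frame of tray above 0.041 m and z of each of left_knob, right_knob in the frame of tray below 0.07 m); the robot touches nothing.
It also fails if it takes over 72 s, if anything falls off the work surface, if the arm or the gripper's body presses on something with over 40 N, if the wrist force passes 120 N, or if a joint passes its speed limit or range.

ROBOT

A 6-joint arm with a two-finger parallel gripper is mounted at the origin on a cart in front of the work surface, level with it; the furniture and walls round the work are solid. World frame = base frame: x ahead of the robot, y to its left, z up, the work surface at z = 0. Lengths are in m, angles in rad, forces in N, time in s.
With the tool pointing down it reaches from about 0.35 to 0.975 m from the base axis. Payload 7.1 kg.
Tool frame: the origin (TCP) lies where the fingers leave the gripper's body, on its centre line; the fingertips stand 80 mm ahead of it and the grasp point (between the pads) lies 61 mm ahead of it; z points along the fingers, y is the line along which they close (so a half turn about z gives the same grasp; the last joint's range is limited). The gripper opens to 88 mm and grips with 3 to 60 N. Pads are 20 mm wide; open, the fingers measure 115 mm over their backs; the gripper's body (75 mm by 178 mm) begins 61 mm behind the grasp point.
Start: joints at [-1.177, 0.423, 1.63, -0, 1.089, -0.019], TCP at [0.251, -0.572, 0.303] pointing down, gripper open.
Joint ranges: [-3, 3], [-0.9, 2.11], [0.09, 2.58], [-1.31, 4.45], [0.11, 2.69], [-2.54, 2.54]. Speed limits (rad/s): [2.39, 2.39, 3.01, 3.14, 3.14, 3.14].

INTERFACE

Orientations are given as a unit quaternion [w, x, y, z].
In Python, from cell import env gives the robot as it stands. The module is installed in compiled form; this text tells all that it offers.
- The arm moves only by the tool drive_tool, never from a script. Its argument "motion" is a list of rows, each an object of numbers: "dx", "dy", "dz": the shift along the tool's x, y, z in mm; "spin": the turn about the tool's z in degrees; "fingers": the closure, from 0 (fully open) to 1 (shut). A call has 1 to 20 rows; each row is the pose to reach, as a shift and turn from the pose commanded when the call began, along the tool's axes at that moment; what a row does not reach only later rows make up. A row lasts 1/8 s, in which the tool goes at most 62.5 mm and 10.7 degrees, less where a joint would pass 70% of its speed; a pose out of reach is approached as far as the arm can. A call with a gripper value outside its range is refused whole. The fingers move at their own pace and stop on an object; "force" is the grip in N (left out, the last holds). Time passes only in rows, so rows that repeat a pose let the fingers close. It gives the time, the measured TCP pose, the force, the opening and the grip force at its end, in the units of the state.
- env.get_state(): the state, without advancing time (a new reading comes with each control period).
- env.capture(name): name is "scene" or "top" or "wrist"; returns a dict with "pixels" (420x560x3 uint8, red, green, blue), "fov_y" (degrees; the focal length in pixels is half the picture's height over the tangent of half this angle, whatever the lens; pixels are square), "cx", "cy" (the principal point, pixels), "camera_from_world" (4x4, takes a point from world to camera coordinates); the wrist camera has in their place "T_tool_cam" (4x4, takes a point from camera to tool coordinates, whose origin is the TCP and whose axes are the flange's). Camera axes: x right, y down, z forward; pixel columns grow to the right and rows downward; lengths in m; the calibration is good to about 2 mm. A picture is of the moment at which its call begins: read the wrist's pose just before it. There is no depth.
- env.close_job(): hands the job in; it is judged then, once.
Trained networks look in a picture, given as the dict that the camera call returned (one of the last four; its "shot" number tells which), for a name from the list of things; names that differ only in an ending like _2 or _b are one class to them, and where a whole thing is asked for, a point or a joint stands for the part that bears it (a point fixed in the world has none). Each returns a list of dicts, best first, with "confidence" (0 to 1); they miss things now and then, are a little off and sometimes report something else, mostly with a low value. They report only what shows in the picture. A call takes as long as a camera call.
- env.recognise(picture, target): "location" ([x, y, z] in m, in world coordinates, good to about 4 mm: the middle of the surface that is visible of it).
- env.silhouettes(picture, target): "region" (420x560 bool, what is visible of it).
The state is a dict: "t": time; "joint_pos": joint angles; "qd": joint speeds; "joint_torque": joint torques, N m; "position": TCP position; "eef_rot": TCP orientation; "force": force on the tool from outside, world axes, zero at the start; "ft_torque": the same for the moment, N m; "opening": finger opening in m; "finger_force": force on a finger pad.
Only numpy, scipy, OpenCV 4.12 (cv2) and the standard library are available. Lean on these libraries where they do the work, as an engineer would, in place of code of your own. Each camera call takes 0.05 s, during which the arm holds its last target. There are 200 camera calls.

## Working session

There is one attempt and no reset: what is moved stays moved. The work goes in short steps, Python scripts to look and compute and a tool call to move; the robot and the scene stay as the last step left them, time stands still between calls to the robot, and variables do not carry over. Pictures are saved under pics/ and viewed, at most 10 in all, crops included, and the job is handed in when it is done.

Besides the shell and the picture viewer there is one more tool, called after ">>>" as name(argument=value, ...) on one line, values as JSON. drive_tool: Moves the arm, as the interface text tells. Its arguments: {"type":"object","properties":{"motion":{"type":"array","items":{"type":"object","properties":{"dx":{"type":"number"},"dy":{"type":"number"},"dz":{"type":"number"},"spin":{"type":"number"},"fingers":{"type":"number"}}}},"force":{"type":"number"}},"required":["motion"]}

```bash
mkdir -p pics; python3 - <<'E'
from cell import env
import cv2,numpy as np
s=env.get_state();print(s['t'],s['position'],s['eef_rot'],s['force'],s['opening'])
ims=[]
for n in ['scene','top']:
    p=env.capture(n); ims.append(p['pixels'])
    for k in ['left_knob','right_knob','lid','tray']:
        for r in env.recognise(p,k)[:2]: print(n,k,np.round(r['location'],4),round(r['confidence'],2))
cv2.imwrite('pics/a.png',cv2.cvtColor(ims[0],cv2.COLOR_RGB2BGR))
cv2.imwrite('pics/b.png',cv2.cvtColor(ims[1],cv2.COLOR_RGB2BGR))
np.set_printoptions(precision=5,suppress=True)
print(p['fov_y'],p['cx'],p['cy'],p['camera_from_world'])
E
```

```text
0.0 [ 0.25059658 -0.57210261  0.30190973] [-7.37795114e-04  9.78770923e-01  2.04955875e-01 -1.58414597e-04] [-0.45574776 -0.20523269 -0.43380438] 0.08787252305474746
scene left_knob [ 0.5048 -0.0061  0.0452] 0.76
scene left_knob [0.4708 0.0597 0.0565] 0.43
scene right_knob [ 0.5069 -0.0137  0.0504] 0.57
scene lid [ 0.5004 -0.0053  0.0466] 0.81
scene tray [0.469  0.0595 0.0585] 0.84
top left_knob [ 0.5033 -0.0282  0.0492] 0.94
top right_knob [ 0.5051 -0.0317  0.0468] 0.6
top lid [ 0.5039 -0.0313  0.0451] 0.65
top tray [ 0.4728 -0.0304  0.0536] 0.86
47.35407302824658 277.00315506442865 204.24622955196816 [[-0.02493 -0.99957  0.01511  0.00321]
 [-0.98366  0.02183 -0.1787   0.49188]
 [ 0.17829 -0.01932 -0.98379  0.9257 ]
 [ 0.       0.       0.       1.     ]]
```

View pics/b.png

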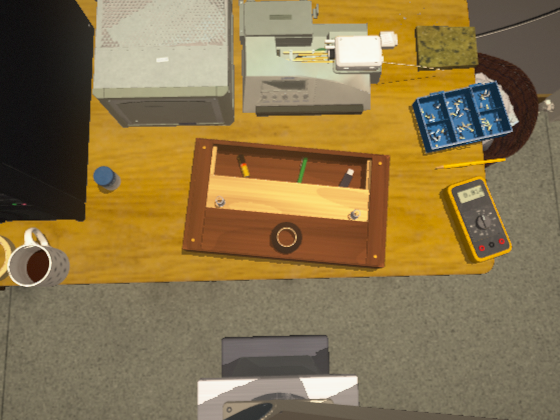

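View pics/a.png

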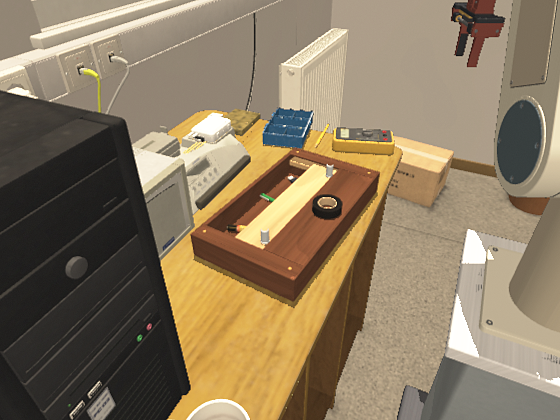

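The top view shows the tray with corners at about (197,139), (390,156), (384,267) and (183,250). The left knob is near (220,203), the right knob near (354,215), and the tape roll at (286,238). The scene view shows the same layout and the two upright knobs. I'll zoom in to measure more exactly.

```bash
python3 - <<'E'
import cv2
a=cv2.imread('pics/b.png')[130:275,175:400]
cv2.imwrite('pics/c.png',cv2.resize(a,None,fx=3.5,fy=3.5,interpolation=cv2.INTER_CUBIC))
E
```

```text
(no output)
```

View pics/c.png

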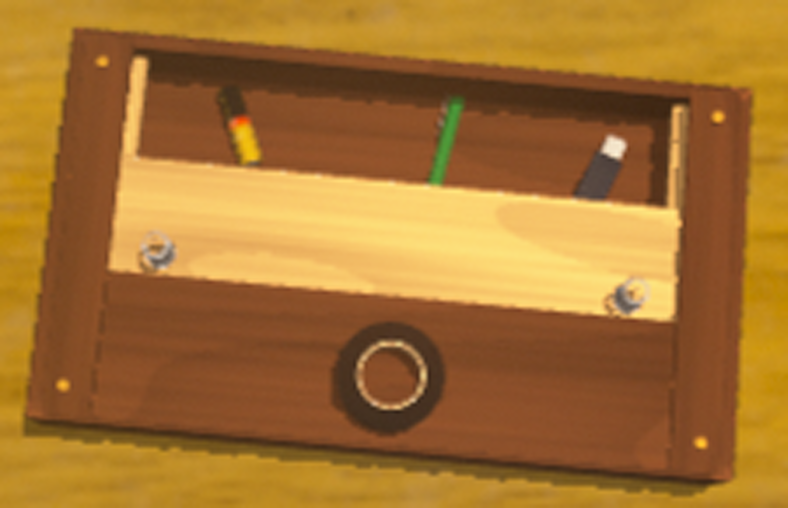

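```bash
cat > h.py <<'E'
import numpy as np
from cell import env
from scipy.optimize import least_squares
def ray(p,u,v,z):
    f=210/np.tan(np.radians(p['fov_y'])/2); M=np.array(p['camera_from_world'])
    d=M[:3,:3].T@[(u-p['cx'])/f,(v-p['cy'])/f,1]; c=-M[:3,:3].T@M[:3,3]
    return c+d*(z-c[2])/d[2]
def tray(P):
    L=np.array([[.115,.2],[.115,-.2],[-.115,-.2],[-.115,.2]])
    def w(q): c,s=np.cos(q[2]),np.sin(q[2]); return L@np.array([[c,s],[-s,c]])+q[:2]
    r=least_squares(lambda q:(w(q)-P[:,:2]).ravel(),[.47,0,0]); return r.x,r.fun
def totray(q,P):
    c,s=np.cos(q[2]),np.sin(q[2]); return (np.asarray(P)[...,:2]-q[:2])@np.array([[c,-s],[s,c]])
E
python3 - <<'E'
from h import *
np.set_printoptions(precision=4,suppress=True)
p=env.capture('top')
px=lambda a:(175+(a[0]+.5)/3.5-.5,130+(a[1]+.5)/3.5-.5)
q,r=tray(np.array([ray(p,*px(a),.0565) for a in [(76,29),(750,90),(733,479),(28,418)]]))
print(q,r)
for a in [(160,240),(635,290)]:
    w=ray(p,*px(a),.078);print(w,totray(q,w))
from scipy.spatial.transform import Rotation as R
s=env.get_state();qq=s['eef_rot'];Rm=R.from_quat(np.roll(qq,-1)).as_matrix();print(Rm)
print(s['t'],env.capture('wrist')['T_tool_cam'])
E
```

```text
[ 0.4957 -0.0305 -0.1117] [ 0.0011  0.0021  0.0015 -0.0026 -0.0019 -0.0016 -0.0008  0.0021]
[0.5001 0.1027 0.078 ] [-0.0104  0.1329]
[ 0.4659 -0.1617  0.078 ] [-0.0149 -0.1337]
[[ 0.916   0.4012 -0.    ]
 [ 0.4012 -0.916   0.    ]
 [ 0.     -0.     -1.    ]]
0.55 [[ 0.0004 -0.9522 -0.3054  0.0843]
 [ 1.     -0.      0.0012 -0.0001]
 [-0.0012 -0.3054  0.9522 -0.0834]
 [ 0.      0.      0.      1.    ]]
```

The tray centre is at (0.496, -0.031) with a yaw of -6.4°. The knobs are at about x = -10 mm (left) and -15 mm (right) in the tray frame. First I'll move behind the right knob with the fingers shut and the tool's x along the tray's x.

>>> drive_tool(motion=[{"dx": 40, "dy": -38, "dz": 10, "spin": 4, "fingers": 1}, {"dx": 82, "dy": -77, "dz": 20, "spin": 8, "fingers": 1}, {"dx": 123, "dy": -116, "dz": 31, "spin": 12, "fingers": 1}, {"dx": 164, "dy": -155, "dz": 41, "spin": 16, "fingers": 1}, {"dx": 205, "dy": -193, "dz": 51, "spin": 20, "fingers": 1}, {"dx": 245, "dy": -231, "dz": 61, "spin": 24, "fingers": 1}, {"dx": 286, "dy": -270, "dz": 72, "spin": 28, "fingers": 1}, {"dx": 326.5, "dy": -308.5, "dz": 82, "spin": 30, "fingers": 1}, {"dx": 326.5, "dy": -308.5, "dz": 82, "spin": 30, "fingers": 1}, {"dx": 326.5, "dy": -308.5, "dz": 82, "spin": 30, "fingers": 1}], force=20)

```text
t: 1.85
position: [0.4262, -0.159, 0.2208]
eef_rot: [0.0, 0.999, -0.055, 0.0]
force: [-0.3, -0.2, 0.5]
opening: 0.0003
finger_force: 0.0
```

```bash
cat > st.py <<'E'
from h import *
s=env.get_state();np.set_printoptions(precision=4,suppress=True)
from scipy.spatial.transform import Rotation as R
Rm=R.from_quat(np.roll(s['eef_rot'],-1)).as_matrix()
q=np.array([.4957,-.0305,-.1117]);t=totray(q,s['position'])
c,n=np.cos(q[2]),np.sin(q[2]);f=s['force']
print('t',s['t'],'tray TCP mm',t*1e3,'tip z',s['position'][2]*1e3-80,'yaw',np.degrees(np.arctan2(Rm[1,0],Rm[0,0])),'Fx',f[0]*c+f[1]*n,'F',f,s['opening'])
E
python3 st.py
```

```text
t 1.85 tray TCP mm [ -54.7065 -135.4693] tip z 140.8492363781886 yaw -6.272248499478621 Fx -0.2878189977131534 F [-0.3175 -0.2485  0.4643] 0.00029947733537748797
```

>>> drive_tool(motion=[{"dz": 35}, {"dz": 65}, {"dz": 78}, {"dz": 78}, {"dx": 5, "dz": 78}, {"dx": 10, "dz": 78}, {"dx": 14, "dz": 78}, {"dx": 17, "dz": 78}, {"dx": 20, "dz": 78}, {"dx": 23, "dz": 78}, {"dx": 26, "dz": 78}, {"dx": 29, "dz": 78}, {"dx": 32, "dz": 78}, {"dx": 35, "dz": 78}])

```text
$.motion[0]: bad value
```

```bash
python3 st.py; python3 - <<'E'
from h import *
import cv2
p=env.capture('top');a=cv2.cvtColor(p['pixels'],cv2.COLOR_RGB2BGR)[130:275,175:400]
cv2.imwrite('pics/d.png',cv2.resize(a,None,fx=3.5,fy=3.5,interpolation=cv2.INTER_CUBIC))
E
```

```text
t 1.85 tray TCP mm [ -54.7065 -135.4693] tip z 140.8492363781886 yaw -6.272248499478621 Fx -0.2878189977131534 F [-0.3175 -0.2485  0.4643] 0.00029947733537748797
```

View pics/d.png

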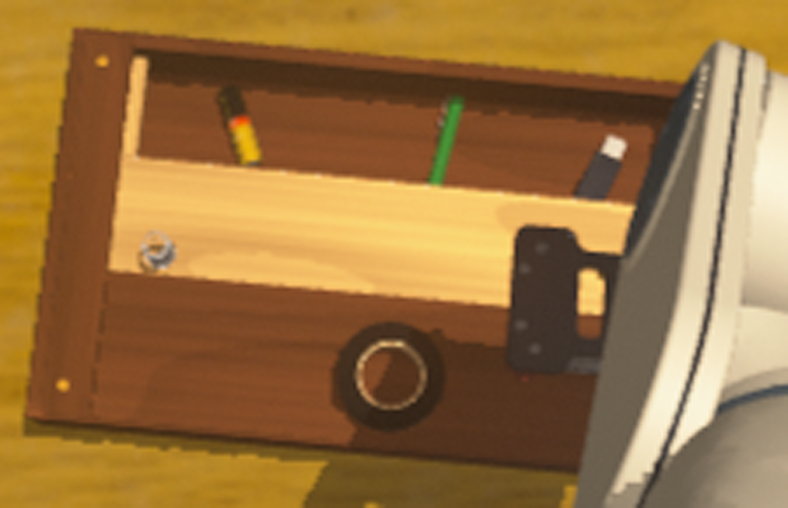

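The move was refused because the rows left out some keys. The picture shows the arm hiding the right end, and the left knob unmoved at crop pixel (157,250). I'll send it again with every key filled in.

>>> drive_tool(motion=[{"dx": 0, "dy": 0, "dz": 35, "spin": 0, "fingers": 1}, {"dx": 0, "dy": 0, "dz": 65, "spin": 0, "fingers": 1}, {"dx": 0, "dy": 0, "dz": 78, "spin": 0, "fingers": 1}, {"dx": 0, "dy": 0, "dz": 78, "spin": 0, "fingers": 1}, {"dx": 5, "dy": 0, "dz": 78, "spin": 0, "fingers": 1}, {"dx": 10, "dy": 0, "dz": 78, "spin": 0, "fingers": 1}, {"dx": 14, "dy": 0, "dz": 78, "spin": 0, "fingers": 1}, {"dx": 17, "dy": 0, "dz": 78, "spin": 0, "fingers": 1}, {"dx": 20, "dy": 0, "dz": 78, "spin": 0, "fingers": 1}, {"dx": 23, "dy": 0, "dz": 78, "spin": 0, "fingers": 1}, {"dx": 26, "dy": 0, "dz": 78, "spin": 0, "fingers": 1}, {"dx": 29, "dy": 0, "dz": 78, "spin": 0, "fingers": 1}, {"dx": 32, "dy": 0, "dz": 78, "spin": 0, "fingers": 1}, {"dx": 35, "dy": 0, "dz": 78, "spin": 0, "fingers": 1}])

```text
t: 3.65
position: [0.4593, -0.1622, 0.1423]
eef_rot: [-0.001, 0.998, -0.055, -0.002]
force: [-6.1, 0.6, 3.5]
opening: 0.0004
finger_force: 3.2
```

```bash
python3 st.py; python3 - <<'E'
from h import *
import cv2
w=env.capture('wrist');cv2.imwrite('pics/e.png',cv2.cvtColor(w['pixels'],cv2.COLOR_RGB2BGR))
E
```

```text
t 3.65 tray TCP mm [ -21.4983 -134.9563] tip z 62.28114922183326 yaw -6.3438808545997665 Fx -6.161887171920561 F [-6.1279  0.6472  3.4871] 0.0004446157823805609
```

View pics/e.png

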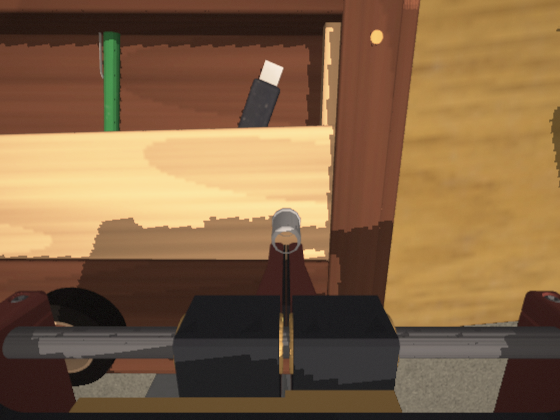

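The wrist view shows the finger edge pressing on the right knob, whose top is at (286,217), and the USB stick and pencil clear of it. Contact force is 6 N. I'll calibrate the contact offset from this picture.

```bash
cat >> h.py <<'E'
Q=np.array([.4957,-.0305,-.1117])
def wristpic():
    from scipy.spatial.transform import Rotation as R
    s=env.get_state();p=env.capture('wrist');T=np.eye(4)
    T[:3,:3]=R.from_quat(np.roll(s['eef_rot'],-1)).as_matrix();T[:3,3]=s['position']
    p['camera_from_world']=np.linalg.inv(T@np.array(p['T_tool_cam']));return p
E
python3 - <<'E'
from h import *
p=wristpic()
for u,v in [(286,217),(286,222)]: print(totray(Q,ray(p,u,v,.078))*1e3)
print('lid edge',[totray(Q,ray(p,u,v,.048))*1e3 for u,v in [(30,133),(325,127)]])
print('screw/corner',totray(Q,ray(p,377,37,.0565))*1e3,'deck edge',totray(Q,ray(p,290,260,.0565))*1e3)
E
```

```text
[  10.39984418 -135.25937308]
[   7.68858608 -135.26372594]
lid edge [array([49.46321897,  8.36281059]), array([  52.94934748, -156.97455581])]
screw/corner [  96.11342601 -179.59225455] deck edge [ -25.19120419 -137.77677572]
```

>>> drive_tool(motion=[{"dx": 3, "dy": 0, "dz": 0, "spin": 0, "fingers": 1}, {"dx": 6, "dy": 0, "dz": 0, "spin": 0, "fingers": 1}, {"dx": 0, "dy": 0, "dz": 0, "spin": 0, "fingers": 1}, {"dx": -20, "dy": 0, "dz": -10, "spin": 0, "fingers": 1}, {"dx": -22, "dy": -20, "dz": -35, "spin": 0, "fingers": 1}, {"dx": -22, "dy": -75, "dz": -35, "spin": 0, "fingers": 1}, {"dx": -22, "dy": -135, "dz": -35, "spin": 0, "fingers": 1}, {"dx": -22, "dy": -195, "dz": -35, "spin": 0, "fingers": 1}, {"dx": -22, "dy": -250, "dz": -35, "spin": 0, "fingers": 1}, {"dx": -22, "dy": -270, "dz": -25, "spin": 0, "fingers": 1}, {"dx": -22, "dy": -270, "dz": 0, "spin": 0, "fingers": 1}, {"dx": -20, "dy": -270, "dz": 0, "spin": 0, "fingers": 1}, {"dx": -15, "dy": -270, "dz": 0, "spin": 0, "fingers": 1}, {"dx": -10, "dy": -270, "dz": 0, "spin": 0, "fingers": 1}, {"dx": -6, "dy": -270, "dz": 0, "spin": 0, "fingers": 1}, {"dx": -3, "dy": -270, "dz": 0, "spin": 0, "fingers": 1}, {"dx": 0, "dy": -270, "dz": 0, "spin": 0, "fingers": 1}, {"dx": 3, "dy": -270, "dz": 0, "spin": 0, "fingers": 1}])

```text
t: 6.0
position: [0.4918, 0.105, 0.1428]
eef_rot: [0.0, 0.998, -0.056, -0.002]
force: [-6.7, 2.0, 7.7]
opening: 0.0006
finger_force: 4.3
```

```bash
python3 st.py; python3 - <<'E'
from h import *
import cv2
w=env.capture('wrist');cv2.imwrite('pics/f.png',cv2.cvtColor(w['pixels'],cv2.COLOR_RGB2BGR))
E
```

```text
t 6.0 tray TCP mm [-18.9869 134.2667] tip z 62.82056173028229 yaw -6.380967528767828 Fx -6.933456644532494 F [-6.7482  2.0395  7.6636] 0.0006195282805254333
```

View pics/f.png

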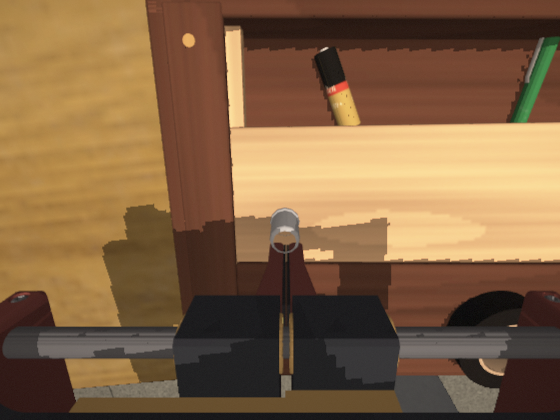

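Left knob contact, top at (285,217). The lid's far edge runs from (235,128) to (550,123), so the right end leads by only a few mm. Continuing.

>>> drive_tool(motion=[{"dx": 3, "dy": 0, "dz": 0, "spin": 0, "fingers": 1}, {"dx": 6, "dy": 0, "dz": 0, "spin": 0, "fingers": 1}, {"dx": 9, "dy": 0, "dz": 0, "spin": 0, "fingers": 1}, {"dx": 12, "dy": 0, "dz": 0, "spin": 0, "fingers": 1}, {"dx": 14, "dy": 0, "dz": 0, "spin": 0, "fingers": 1}, {"dx": 5, "dy": 0, "dz": 0, "spin": 0, "fingers": 1}, {"dx": -15, "dy": 0, "dz": -10, "spin": 0, "fingers": 1}, {"dx": -18, "dy": 20, "dz": -35, "spin": 0, "fingers": 1}, {"dx": -18, "dy": 75, "dz": -35, "spin": 0, "fingers": 1}, {"dx": -18, "dy": 135, "dz": -35, "spin": 0, "fingers": 1}, {"dx": -18, "dy": 195, "dz": -35, "spin": 0, "fingers": 1}, {"dx": -18, "dy": 250, "dz": -35, "spin": 0, "fingers": 1}, {"dx": -18, "dy": 269, "dz": -25, "spin": 0, "fingers": 1}, {"dx": -18, "dy": 269, "dz": 0, "spin": 0, "fingers": 1}, {"dx": -16, "dy": 269, "dz": 0, "spin": 0, "fingers": 1}, {"dx": -10, "dy": 269, "dz": 0, "spin": 0, "fingers": 1}, {"dx": -5, "dy": 269, "dz": 0, "spin": 0, "fingers": 1}, {"dx": -1, "dy": 269, "dz": 0, "spin": 0, "fingers": 1}, {"dx": 2, "dy": 269, "dz": 0, "spin": 0, "fingers": 1}, {"dx": 5, "dy": 269, "dz": 0, "spin": 0, "fingers": 1}])

```text
t: 8.55
position: [0.4689, -0.1625, 0.1427]
eef_rot: [-0.0, 0.998, -0.055, -0.0]
force: [-3.4, 0.1, 1.9]
opening: 0.0006
finger_force: 1.8
```

```bash
python3 st.py
```

```text
t 8.55 tray TCP mm [ -11.9194 -134.2044] tip z 62.71664437437889 yaw -6.331128719780288 Fx -3.3961845530160413 F [-3.4055  0.1072  1.9481] 0.0006374866930481409
```

>>> drive_tool(motion=[{"dx": 3, "dy": 0, "dz": 0, "spin": 0, "fingers": 1}, {"dx": 6, "dy": 0, "dz": 0, "spin": 0, "fingers": 1}, {"dx": 9, "dy": 0, "dz": 0, "spin": 0, "fingers": 1}, {"dx": 12, "dy": 0, "dz": 0, "spin": 0, "fingers": 1}, {"dx": 15, "dy": 0, "dz": 0, "spin": 0, "fingers": 1}, {"dx": 18, "dy": 0, "dz": 0, "spin": 0, "fingers": 1}, {"dx": 8, "dy": 0, "dz": 0, "spin": 0, "fingers": 1}, {"dx": -10, "dy": 0, "dz": -10, "spin": 0, "fingers": 1}, {"dx": -10, "dy": -20, "dz": -35, "spin": 0, "fingers": 1}, {"dx": -10, "dy": -75, "dz": -35, "spin": 0, "fingers": 1}, {"dx": -10, "dy": -135, "dz": -35, "spin": 0, "fingers": 1}, {"dx": -10, "dy": -195, "dz": -35, "spin": 0, "fingers": 1}, {"dx": -10, "dy": -250, "dz": -35, "spin": 0, "fingers": 1}, {"dx": -10, "dy": -269, "dz": -25, "spin": 0, "fingers": 1}, {"dx": -10, "dy": -269, "dz": 0, "spin": 0, "fingers": 1}, {"dx": -8, "dy": -269, "dz": 0, "spin": 0, "fingers": 1}, {"dx": -3, "dy": -269, "dz": 0, "spin": 0, "fingers": 1}, {"dx": 2, "dy": -269, "dz": 0, "spin": 0, "fingers": 1}, {"dx": 5, "dy": -269, "dz": 0, "spin": 0, "fingers": 1}, {"dx": 8, "dy": -269, "dz": 0, "spin": 0, "fingers": 1}])

```text
t: 11.05
position: [0.507, 0.1036, 0.143]
eef_rot: [-0.0, 0.998, -0.056, 0.0]
force: [-0.2, -0.8, -0.2]
opening: 0.0003
finger_force: 0.0
```

```bash
python3 st.py
```

```text
t 11.05 tray TCP mm [ -3.7036 134.5218] tip z 63.0002783337128 yaw -6.372659867347839 Fx -0.07198140898839914 F [-0.1647 -0.8222 -0.195 ] 0.0002759485585121606
```

>>> drive_tool(motion=[{"dx": 3, "dy": 0, "dz": 0, "spin": 0, "fingers": 1}, {"dx": 6, "dy": 0, "dz": 0, "spin": 0, "fingers": 1}, {"dx": 9, "dy": 0, "dz": 0, "spin": 0, "fingers": 1}, {"dx": 12, "dy": 0, "dz": 0, "spin": 0, "fingers": 1}, {"dx": 15, "dy": 0, "dz": 0, "spin": 0, "fingers": 1}, {"dx": 18, "dy": 0, "dz": 0, "spin": 0, "fingers": 1}, {"dx": 20, "dy": 0, "dz": 0, "spin": 0, "fingers": 1}, {"dx": 8, "dy": 0, "dz": 0, "spin": 0, "fingers": 1}, {"dx": -8, "dy": 0, "dz": -10, "spin": 0, "fingers": 1}, {"dx": -8, "dy": 20, "dz": -35, "spin": 0, "fingers": 1}, {"dx": -8, "dy": 75, "dz": -35, "spin": 0, "fingers": 1}, {"dx": -8, "dy": 135, "dz": -35, "spin": 0, "fingers": 1}, {"dx": -8, "dy": 195, "dz": -35, "spin": 0, "fingers": 1}, {"dx": -8, "dy": 250, "dz": -35, "spin": 0, "fingers": 1}, {"dx": -8, "dy": 269, "dz": -25, "spin": 0, "fingers": 1}, {"dx": -8, "dy": 269, "dz": 0, "spin": 0, "fingers": 1}, {"dx": -6, "dy": 269, "dz": 0, "spin": 0, "fingers": 1}, {"dx": 0, "dy": 269, "dz": 0, "spin": 0, "fingers": 1}, {"dx": 4, "dy": 269, "dz": 0, "spin": 0, "fingers": 1}, {"dx": 7, "dy": 269, "dz": 0, "spin": 0, "fingers": 1}])

```text
t: 13.55
position: [0.4846, -0.1641, 0.1433]
eef_rot: [0.0, 0.998, -0.055, 0.001]
force: [-0.4, 0.1, -1.0]
opening: 0.0006
finger_force: 0.0
```

```bash
python3 st.py; python3 - <<'E'
from h import *
import cv2
w=env.capture('wrist');cv2.imwrite('pics/g.png',cv2.cvtColor(w['pixels'],cv2.COLOR_RGB2BGR))
E
```

```text
t 13.55 tray TCP mm [   3.8861 -133.9713] tip z 63.28608555128616 yaw -6.302978248217744 Fx -0.3949954326160933 F [-0.386   0.1021 -0.9804] 0.0006012611710107906
```

View pics/g.png

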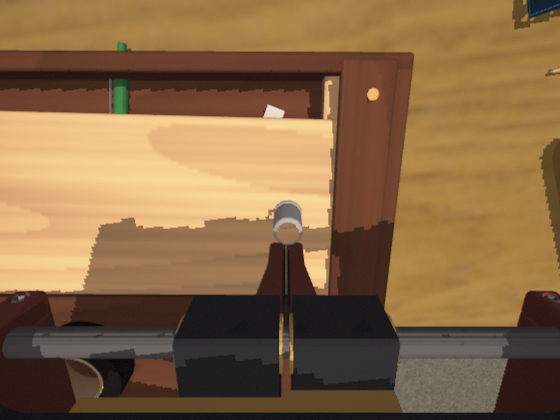

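The wrist view shows the right knob at (288,215) just ahead of the fingers. The lid's edge runs from (0,112) to (333,121), so the left end leads by about 7 mm. A green tip also shows behind the far wall at (122,47). I'll check that with the top camera.

```bash
python3 - <<'E'
from h import *
import cv2
for n,f in (('top',None),('old','pics/b.png')):
    a=env.capture('top')['pixels'] if f is None else cv2.imread(f)[...,::-1]
    a=a.astype(int);m=(a[...,1]>a[...,0]+25)&(a[...,1]>a[...,2]+25);m[:120]=0;m[280:]=0
    v,u=np.nonzero(m);print(n,[(r,u[v==r].min(),u[v==r].max()) for r in np.unique(v)])
p=wristpic()
for z in (0,.03,.0565):print(totray(Q,ray(p,122,42,z))*1e3,totray(Q,ray(p,122,75,z))*1e3)
E
```

```text
top [(np.int64(159), np.int64(304), np.int64(305)), (np.int64(160), np.int64(303), np.int64(306)), (np.int64(161), np.int64(303), np.int64(306)), (np.int64(204), np.int64(12), np.int64(15))]
old [(np.int64(158), np.int64(305), np.int64(305)), (np.int64(159), np.int64(304), np.int64(306)), (np.int64(160), np.int64(303), np.int64(306)), (np.int64(161), np.int64(303), np.int64(306)), (np.int64(162), np.int64(303), np.int64(305)), (np.int64(163), np.int64(303), np.int64(305)), (np.int64(164), np.int64(302), np.int64(305)), (np.int64(165), np.int64(302), np.int64(305)), (np.int64(166), np.int64(302), np.int64(304)), (np.int64(167), np.int64(301), np.int64(304)), (np.int64(168), np.int64(301), np.int64(304)), (np.int64(169), np.int64(301), np.int64(303)), (np.int64(170), np.int64(301), np.int64(303)), (np.int64(171), np.int64(300), np.int64(303)), (np.int64(172), np.int64(300), np.int64(303)), (np.int64(173), np.int64(300), np.int64(302)), (np.int64(174), np.int64(300), np.int64(302)), (np.int64(175), np.int64(299), np.int64(302)), (np.int64(176), np.int64(299), np.int64(302)), (np.int64(177), np.int64(299), np.int64(301)), (np.int64(178), np.int64(299), np.int64(301)), (np.int64(179), np.int64(298), np.int64(301)), (np.int64(180), np.int64(298), np.int64(301)), (np.int64(181), np.int64(298), np.int64(300)), (np.int64(182), np.int64(299), np.int64(300)), (np.int64(203), np.int64(13), np.int64(14)), (np.int64(204), np.int64(12), np.int64(16))]
[129.51817838 -26.47071447] [109.44964132 -23.27067047]
[124.00899245 -40.71626027] [106.59802537 -37.93998114]
[119.14254487 -53.29982573] [104.07909796 -50.89787223]
```

The pencil hasn't moved and doesn't block the lid. I'll keep alternating.

>>> drive_tool(motion=[{"dx": 3, "dy": 0, "dz": 0, "spin": 0, "fingers": 1}, {"dx": 6, "dy": 0, "dz": 0, "spin": 0, "fingers": 1}, {"dx": 9, "dy": 0, "dz": 0, "spin": 0, "fingers": 1}, {"dx": 12, "dy": 0, "dz": 0, "spin": 0, "fingers": 1}, {"dx": 15, "dy": 0, "dz": 0, "spin": 0, "fingers": 1}, {"dx": 18, "dy": 0, "dz": 0, "spin": 0, "fingers": 1}, {"dx": 21, "dy": 0, "dz": 0, "spin": 0, "fingers": 1}, {"dx": 8, "dy": 0, "dz": 0, "spin": 0, "fingers": 1}, {"dx": -6, "dy": 0, "dz": -10, "spin": 0, "fingers": 1}, {"dx": -6, "dy": -20, "dz": -35, "spin": 0, "fingers": 1}, {"dx": -6, "dy": -75, "dz": -35, "spin": 0, "fingers": 1}, {"dx": -6, "dy": -135, "dz": -35, "spin": 0, "fingers": 1}, {"dx": -6, "dy": -195, "dz": -35, "spin": 0, "fingers": 1}, {"dx": -6, "dy": -250, "dz": -35, "spin": 0, "fingers": 1}, {"dx": -6, "dy": -269, "dz": -25, "spin": 0, "fingers": 1}, {"dx": -6, "dy": -269, "dz": 0, "spin": 0, "fingers": 1}, {"dx": -4, "dy": -269, "dz": 0, "spin": 0, "fingers": 1}, {"dx": 2, "dy": -269, "dz": 0, "spin": 0, "fingers": 1}, {"dx": 6, "dy": -269, "dz": 0, "spin": 0, "fingers": 1}, {"dx": 10, "dy": -269, "dz": 0, "spin": 0, "fingers": 1}])

```text
t: 16.2
position: [0.5243, 0.1015, 0.1433]
eef_rot: [-0.0, 0.998, -0.056, 0.001]
force: [-0.4, 0.3, 0.4]
opening: 0.0006
finger_force: 0.0
```

```bash
python3 st.py
```

```text
t 16.2 tray TCP mm [ 13.6835 134.3865] tip z 63.326333238125216 yaw -6.388919966906137 Fx -0.42700920207845156 F [-0.4007  0.2584  0.3867] 0.0006373973202384597
```

>>> drive_tool(motion=[{"dx": 3, "dy": 0, "dz": 0, "spin": 0, "fingers": 1}, {"dx": 6, "dy": 0, "dz": 0, "spin": 0, "fingers": 1}, {"dx": 9, "dy": 0, "dz": 0, "spin": 0, "fingers": 1}, {"dx": 12, "dy": 0, "dz": 0, "spin": 0, "fingers": 1}, {"dx": 14, "dy": 0, "dz": 0, "spin": 0, "fingers": 1}, {"dx": 16, "dy": 0, "dz": 0, "spin": 0, "fingers": 1}, {"dx": 17, "dy": 0, "dz": 0, "spin": 0, "fingers": 1}])

```text
t: 17.08
position: [0.5389, 0.1002, 0.1425]
eef_rot: [0.0, 0.998, -0.055, -0.002]
force: [-5.9, 1.7, 5.9]
opening: 0.0002
finger_force: 3.2
```

```bash
python3 st.py
```

```text
t 17.075 tray TCP mm [ 28.3179 134.6495] tip z 62.46441363534774 yaw -6.345409912772731 Fx -6.101251139135569 F [-5.9489  1.6993  5.9197] 0.00016716164903113063
```

>>> drive_tool(motion=[{"dx": 1.5, "dy": 0, "dz": 0, "spin": 0, "fingers": 1}, {"dx": 3, "dy": 0, "dz": 0, "spin": 0, "fingers": 1}, {"dx": 4, "dy": 0, "dz": 0, "spin": 0, "fingers": 1}])

```text
t: 17.45
position: [0.5425, 0.0997, 0.1424]
eef_rot: [0.0, 0.998, -0.055, -0.002]
force: [-9.3, 2.2, 7.4]
opening: 0.0003
finger_force: 4.4
```

```bash
python3 st.py
```

```text
t 17.45 tray TCP mm [ 31.9894 134.5942] tip z 62.392354914580636 yaw -6.346812121832382 Fx -9.457092202904732 F [-9.2669  2.2245  7.4416] 0.0002687246533296815
```

>>> drive_tool(motion=[{"dx": -10, "dy": 0, "dz": 0, "spin": 0, "fingers": 1}, {"dx": -26, "dy": 0, "dz": -10, "spin": 0, "fingers": 1}, {"dx": -26, "dy": 20, "dz": -35, "spin": 0, "fingers": 1}, {"dx": -26, "dy": 75, "dz": -35, "spin": 0, "fingers": 1}, {"dx": -26, "dy": 135, "dz": -35, "spin": 0, "fingers": 1}, {"dx": -26, "dy": 195, "dz": -35, "spin": 0, "fingers": 1}, {"dx": -26, "dy": 250, "dz": -35, "spin": 0, "fingers": 1}, {"dx": -26, "dy": 269, "dz": -25, "spin": 0, "fingers": 1}, {"dx": -26, "dy": 269, "dz": 0, "spin": 0, "fingers": 1}, {"dx": -24, "dy": 269, "dz": 0, "spin": 0, "fingers": 1}, {"dx": -18, "dy": 269, "dz": 0, "spin": 0, "fingers": 1}, {"dx": -14, "dy": 269, "dz": 0, "spin": 0, "fingers": 1}, {"dx": -10, "dy": 269, "dz": 0, "spin": 0, "fingers": 1}, {"dx": -7, "dy": 269, "dz": 0, "spin": 0, "fingers": 1}, {"dx": -4, "dy": 269, "dz": 0, "spin": 0, "fingers": 1}, {"dx": -2, "dy": 269, "dz": 0, "spin": 0, "fingers": 1}])

```text
t: 19.45
position: [0.5106, -0.1672, 0.1425]
eef_rot: [-0.0, 0.998, -0.055, -0.003]
force: [-9.3, -1.0, 7.9]
opening: 0.0003
finger_force: 4.6
```

```bash
python3 st.py
```

```text
t 19.45 tray TCP mm [  30.0409 -134.1953] tip z 62.47867983846342 yaw -6.336029801285662 Fx -9.13361973174551 F [-9.3001 -0.9735  7.8873] 0.00025290802307424313
```

Knob at about 48 mm. I'll press a little further to feel for the wall.

>>> drive_tool(motion=[{"dx": 2, "dy": 0, "dz": 0, "spin": 0, "fingers": 1}, {"dx": 4, "dy": 0, "dz": 0, "spin": 0, "fingers": 1}, {"dx": 4, "dy": 0, "dz": 0, "spin": 0, "fingers": 1}])

```text
t: 19.82
position: [0.5126, -0.1674, 0.1422]
eef_rot: [-0.001, 0.998, -0.055, -0.005]
force: [-14.2, -1.2, 12.4]
opening: 0.0006
finger_force: 7.4
```

```bash
python3 st.py
```

```text
t 19.825 tray TCP mm [  32.024  -134.1263] tip z 62.181595092978 yaw -6.334922562693887 Fx -13.959438792214062 F [-14.1871  -1.2492  12.4357] 0.0005810740914071232
```

The right end resists as if against the wall. I'll recheck the left end.

>>> drive_tool(motion=[{"dx": -10, "dy": 0, "dz": 0, "spin": 0, "fingers": 1}, {"dx": -22, "dy": 0, "dz": -10, "spin": 0, "fingers": 1}, {"dx": -22, "dy": -20, "dz": -35, "spin": 0, "fingers": 1}, {"dx": -22, "dy": -75, "dz": -35, "spin": 0, "fingers": 1}, {"dx": -22, "dy": -135, "dz": -35, "spin": 0, "fingers": 1}, {"dx": -22, "dy": -195, "dz": -35, "spin": 0, "fingers": 1}, {"dx": -22, "dy": -250, "dz": -35, "spin": 0, "fingers": 1}, {"dx": -22, "dy": -269, "dz": -25, "spin": 0, "fingers": 1}, {"dx": -22, "dy": -269, "dz": 0, "spin": 0, "fingers": 1}, {"dx": -20, "dy": -269, "dz": 0, "spin": 0, "fingers": 1}, {"dx": -14, "dy": -269, "dz": 0, "spin": 0, "fingers": 1}, {"dx": -10, "dy": -269, "dz": 0, "spin": 0, "fingers": 1}, {"dx": -6, "dy": -269, "dz": 0, "spin": 0, "fingers": 1}, {"dx": -3, "dy": -269, "dz": 0, "spin": 0, "fingers": 1}, {"dx": 0, "dy": -269, "dz": 0, "spin": 0, "fingers": 1}, {"dx": 0, "dy": -269, "dz": 0, "spin": 0, "fingers": 1}])

```text
t: 21.82
position: [0.5431, 0.0994, 0.1425]
eef_rot: [0.0, 0.998, -0.056, -0.004]
force: [-12.6, 2.6, 11.6]
opening: 0.0004
finger_force: 6.9
```

```bash
python3 st.py
```

```text
t 21.825 tray TCP mm [ 32.6005 134.3882] tip z 62.469561359974506 yaw -6.3706733282239085 Fx -12.761138205875577 F [-12.5527   2.5713  11.583 ] 0.00040885457583144904
```

Both ends read about 50 mm and resist like a wall. Backing off to look.

>>> drive_tool(motion=[{"dx": -8, "dy": 0, "dz": 0, "spin": 0, "fingers": 1}, {"dx": -20, "dy": 0, "dz": 0, "spin": 0, "fingers": 1}, {"dx": -22, "dy": 0, "dz": -40, "spin": 0, "fingers": 1}, {"dx": -25, "dy": 0, "dz": -90, "spin": 0, "fingers": 1}, {"dx": -30, "dy": 40, "dz": -120, "spin": 0, "fingers": 1}, {"dx": -40, "dy": 95, "dz": -130, "spin": 0, "fingers": 1}, {"dx": -50, "dy": 150, "dz": -130, "spin": 0, "fingers": 1}, {"dx": -60, "dy": 210, "dz": -130, "spin": 0, "fingers": 1}, {"dx": -60, "dy": 270, "dz": -130, "spin": 0, "fingers": 1}, {"dx": -60, "dy": 330, "dz": -130, "spin": 0, "fingers": 1}, {"dx": -60, "dy": 390, "dz": -130, "spin": 0, "fingers": 1}, {"dx": -60, "dy": 450, "dz": -130, "spin": 0, "fingers": 1}, {"dx": -60, "dy": 500, "dz": -130, "spin": 0, "fingers": 1}, {"dx": -60, "dy": 500, "dz": -130, "spin": 0, "fingers": 1}])

```text
t: 23.58
position: [0.4307, -0.3937, 0.2726]
eef_rot: [0.001, 0.998, -0.057, 0.0]
force: [-0.1, -0.0, -0.8]
opening: 0.0006
finger_force: 0.0
```

```bash
python3 st.py; python3 - <<'E'
from h import *
import cv2
p=env.capture('top');a=cv2.cvtColor(p['pixels'],cv2.COLOR_RGB2BGR)[130:275,175:400]
cv2.imwrite('pics/z.png',cv2.resize(a,None,fx=3.5,fy=3.5,interpolation=cv2.INTER_CUBIC))
E
```

```text
t 23.575 tray TCP mm [ -24.1251 -368.2225] tip z 192.55719411601882 yaw -6.568988738506221 Fx -0.14015815668628445 F [-0.1451 -0.0364 -0.8348] 0.0006086149549809284
```

View pics/z.png

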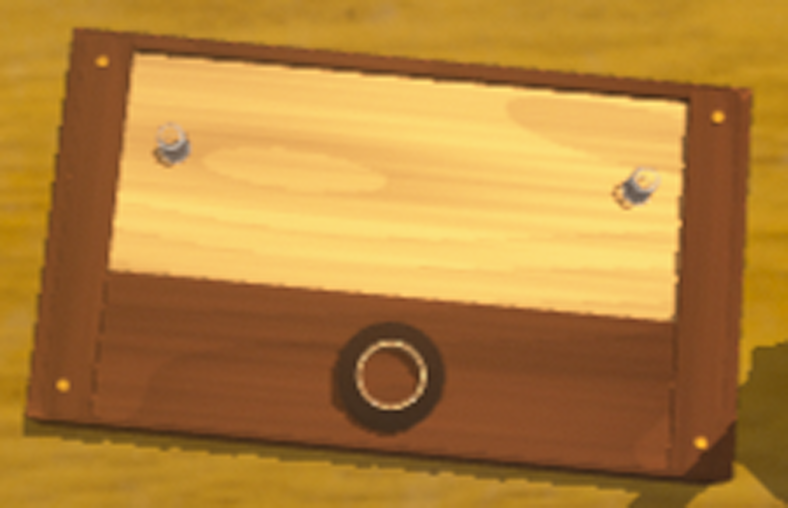

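The lid's far edge meets the far wall along its whole length, from (132,53) to (688,100). The knobs are at (172,137) and (640,185), and the arm is clear. Handing the job in.

```bash
python3 -c "
from cell import env
print(env.close_job())"
```

```text
the job is handed in; nothing more can be done
None
```

The lid is closed: it sits against the far wall at both ends, with both knobs at about x = +50 mm in the tray frame and the arm clear; I handed the job in at about 24 s, and no verdict was returned.

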